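# Spring-punch a proof mark on a cutting die

### The job

Take the red automatic punch out of its wooden stand, set it upright on the scribed cross of the white disc on the yellow-barred cutting die, and press it straight down gently until its spring snaps, without driving it hard against its stop. Lift it off so the spring resets, and put it back in its stand, fully down and upright. Fire it nowhere else and leave the other dies and tools where they are.

Things in the scene. Friction and masses are not known exactly. Their poses are not given: they have to be found in the camera images.
- punch: Spring punch, 148 mm long, about 0.28 kg, round about z (up). Origin: point of the unpressed tip, fixed to the sleeve. Upward: steel tip 8 mm in diameter; steel sleeve 20 mm in diameter, z = 26 to 75 mm; dark collar 34 mm, 75 to 81 mm; red grip 24 mm, 81 to 138 mm (take it here from above); cap 20 mm, to 148 mm. More than 20 N between punch and die spoils the die.
- punch_trip (a joint): Slide in the punch, m: 0 cocked, 0.003 tripped until unloaded, then back to 0 by itself. The tip starts to yield at 2 N; the load grows about 2.5 N per mm to 12 N at 4 mm, where it trips with a snap and the load drops by a third or more; pressed on, it climbs 2.5 N per mm again to a hard stop, tip 7 mm in.
- stand: Fixed wooden block 70 x 70 x 85 mm with an upright through hole 25 mm in diameter in its middle, mouth chamfered 3 mm. Origin: centre of its underside, on the table; z up. The punch stands in the hole, collar resting on the block's top, its origin then 10 mm above the stand's origin.
- die: The die to mark, fixed on the 12 mm thick green pad: eight-sided outline 140 (x) x 100 (y) x 38 mm high of upright dark steel strip 3 mm thick, and a yellow bar 26 mm wide along its y axis through its middle. Origin: centre of its underside, z up. The bar's top is 12 to 32 mm above that underside, different each time and not reported: find it by touch or sight.
- mark (a point): Point of the die's underside plane (12 mm above the table) straight below the scribed cross on the 20 mm white disc of the yellow bar, 20 mm from the die's middle along its +y. The cross itself is on the bar's top face, 12 to 32 mm higher.
- plain_die: A loose die of the same outline, 140 x 100 x 38 mm, with a grey bar and a steel disc; not to be marked or moved. Origin at the centre of its underside.
- rule: Bystander: flat steel bar 300 x 30 x 4 mm lying on the table, origin at the centre of its underside, long axis x.
- tape: Bystander: yellow ring 90 mm in diameter, 24 mm high, lying flat, origin at the centre of its underside.
- small_die: Bystander: loose small die 90 x 70 x 32 mm, origin at the centre of its underside.
- scriber: Bystander: hand tool like a screwdriver lying on the table, origin at the middle of its underside.
Things that resemble listed ones, but are neither listed nor needed, are in the scene too. Leave any purple look-alike of the punch alone. There is more than one size of the stand; the job needs the smaller.

How it is judged:
By the outcome, as a careful person would: the job done as asked, in the order asked, and still so for the second after the job is handed in, with the robot touching nothing.
It also fails if it takes over 61 s, if anything falls off the work surface, if the arm or the gripper's body presses on something with over 40 N, if the wrist force passes 120 N, or if a joint passes its speed limit or range.

### The arm

A 6-joint arm with a two-finger parallel gripper is mounted at the origin on the work surface. World frame = base frame: x ahead of the robot, y to its left, z up, the work surface at z = 0. Lengths are in m, angles in rad, forces in N, time in s.
With the tool pointing down it reaches from about 0.425 to 0.925 m from the base axis. Payload 12.5 kg.
Tool frame: the origin (TCP) lies at the very end of the fingers, on their centre line; the grasp point (between the pads) lies behind it (pinch_z is the x of the grasp point in the tool frame, in m); x points along the fingers, y is the direction in which the jaws open and shut, and the axes are right-handed (so a half turn about x gives the same grasp; the last joint's range is limited). The gripper opens to 85 mm and grips with 20 to 120 N. Pads are 22 mm wide; open, the fingers measure 114 mm over their backs; the gripper's body (76 mm by 85 mm) begins 54 mm behind the grasp point. The pads swing forward as they close: fully open they stand 13 mm farther back than shut.
Start: joints at [1.206, 0.491, 1.559, -0, 1.092, -0.106], TCP at [0.16, 0.604, 0.231] pointing down, gripper open.
Joint ranges: [-3.1, 3.1], [-0.84, 2.19], [0.05, 2.79], [-1.13, 4.28], [0.06, 2.93], [-2.69, 2.69]. Speed limits (rad/s): [2.22, 2.22, 2.79, 3.14, 3.14, 3.14].

### API

Orientations are given as a 3x3 rotation matrix whose columns are the frame's x, y, z axes.
In Python, from cell import read_state, camera, get_calibration, sign_off, pinch_z gives the robot as it stands.
- The arm moves only by the tool drive_tool, never from a script. Its argument "deltas" is a list of rows, each a list of 3 entries, a list of its own where there are three numbers: the shift along the tool's x, y, z in m, then the turn, a rotation vector about the tool's x, y, z in units of 6 degrees (1.0 is 6 degrees), then the opening in per cent of the stroke, from 0 (shut) to 100 (fully open). In form: [[[dx, dy, dz], [rx, ry, rz], claw], ...]. A call has 1 to 8 rows; each row is the pose to reach, as a shift and turn from the pose commanded when the call began, along the tool's axes at that moment; what a row does not reach only later rows make up. A row lasts 1/12 s, in which the tool goes at most 41.7 mm and 7.16 degrees, less where a joint would pass 70% of its speed; a pose out of reach is approached as far as the arm can. A call with a gripper value outside its range is refused whole. The fingers move at their own pace and stop on an object; the grip force is fixed at half the most. Time passes only in rows, so rows that repeat a pose let the fingers close. It gives the time, the measured TCP pose, the force and the opening at its end, in the units of the state.
- read_state(): the state, without advancing time (a new reading comes with each control period).
- camera(name): name is "side" or "top"; returns (picture, depth): 420x560x3 uint8, red, green, blue; 420x560 float32, m along the optical axis (not along the pixel's ray), 0 where there is no reading.
- get_calibration(name): a dict with "camera_matrix" (3x3 intrinsics, pixels), "world_to_cam" (4x4, takes a point from world to camera coordinates). Camera axes: x right, y up, looking along -z (the intrinsics and any distortion apply to the point x, -y, -z); pixel columns grow to the right and rows downward; lengths in m; the calibration is good to about 2 mm. A picture is of the moment at which its call begins. get_calibration takes no time and is no camera call.
- sign_off(): hands the job in, once; it reports no verdict.
The state is a dict: "time": time; "joints": joint angles; "joint_vel": joint speeds; "joint_efforts": joint torques, N m; "ee_pos": TCP position; "tcp_rot": TCP orientation; "force": force on the tool from outside, world axes, zero at the start; "torque": the same for the moment, N m; "width": finger opening in m.
Only numpy, scipy, OpenCV 4.12 (cv2) and the standard library are available. Lean on these libraries where they do the work, as an engineer would, in place of code of your own. Each camera call takes 0.05 s, during which the arm holds its last target. There are 200 camera calls.

## Working session

There is one attempt and no reset: what is moved stays moved. The work goes in short steps, Python scripts to look and compute and a tool call to move; the robot and the scene stay as the last step left them, time stands still between calls to the robot, and variables do not carry over. Pictures are saved under pics/ and viewed, about 8 in all and at most 12, crops included, and the job is handed in when it is done.

Besides the shell and the picture viewer there is one more tool, called after "Request:" as name([rows], argument=value, ...), one row to a line, values as JSON. drive_tool: Moves the arm, as the interface text tells. Its arguments: {"type":"object","properties":{"deltas":{"type":"array","items":{"type":"array"}}},"required":["deltas"]}

```bash
mkdir -p pics; ls
cat > h.py <<'E'
import numpy as np,cv2
from cell import *
def snap(n,tag):
    im,d=camera(n); np.savez(f'pics/{tag}.npz',im=im,d=d); cv2.imwrite(f'pics/{tag}.png',im[:,:,::-1]); return im,d
def cal(n):
    c=get_calibration(n); return np.array(c['camera_matrix']),np.array(c['world_to_cam'])
def ray(n,u,v):
    K,T=cal(n); p=np.linalg.inv(K)@[u,v,1]; d=np.array([p[0],-p[1],-p[2]]); R=T[:3,:3]
    return -R.T@T[:3,3], R.T@d
def onz(n,u,v,z):
    o,d=ray(n,u,v); return o+d*(z-o[2])/d[2]
def cloud(n,dep):
    K,T=cal(n); v,u=np.indices(dep.shape); x=(u-K[0,2])/K[0,0]*dep; y=(v-K[1,2])/K[1,1]*dep
    return (np.stack([x,-y,-dep],-1)-T[:3,3])@T[:3,:3]
def proj(n,P):
    K,T=cal(n); c=T[:3,:3]@np.array(P)+T[:3,3]; q=K@[c[0],-c[1],-c[2]]; return q[:2]/q[2]
E
python3 - <<'E'
from h import *
a,_=snap('top','t0'); b,_=snap('side','s0')
for n in('top','side'): print(n,{k:(np.round(v,3).tolist() if hasattr(v,'__len__') else v) for k,v in get_calibration(n).items()}, ray(n,280,210))
s=read_state(); print(s, pinch_z if not callable(pinch_z) else pinch_z())
E
```

```text
pics
top {'camera_matrix': [[504.486, 0.0, 283.635], [0.0, 504.486, 203.868], [0.0, 0.0, 1.0]], 'world_to_cam': [[0.015, -1.0, 0.023, -0.123], [0.99, 0.018, 0.138, -0.503], [-0.138, 0.021, 0.99, -1.592], [0.0, 0.0, 0.0, 1.0]]} (array([ 0.27995589, -0.08066329,  1.64837978]), array([ 0.12610552, -0.01399148, -0.99201879]))
side {'camera_matrix': [[502.035, 0.0, 288.2], [0.0, 502.035, 210.252], [0.0, 0.0, 1.0]], 'world_to_cam': [[0.815, -0.58, -0.007, -0.497], [0.388, 0.536, 0.75, -0.2], [-0.431, -0.614, 0.661, -1.418], [0.0, 0.0, 0.0, 1.0]]} (array([-0.12833693, -1.05175688,  1.08393338]), array([ 0.41768245,  0.62382667, -0.66079399]))
{'time': 0.1, 'joints': array([ 1.20641893e+00,  4.91507133e-01,  1.55943094e+00,  5.65033485e-05,
        1.09170531e+00, -1.05572047e-01]), 'joint_vel': array([-0.00057951, -0.00148708, -0.00237204, -0.00091543, -0.00126276,
        0.00011554]), 'joint_efforts': array([ 2.47975549e-03, -6.19437790e+01, -2.62029183e+01, -9.45790816e-05,
        2.89414806e-03,  1.76542284e-05]), 'ee_pos': array([0.1598241 , 0.60399361, 0.23076669]), 'tcp_rot': array([[-4.21297258e-04,  2.55950852e-01,  9.66689704e-01],
       [-9.63879490e-04,  9.66689237e-01, -2.55951148e-01],
       [-9.99999447e-01, -1.03960390e-03, -1.60557748e-04]]), 'force': array([-0.14711435,  0.21107325, -0.26649859]), 'torque': array([ 0.00817787, -0.0154592 , -0.00507323]), 'width': 0.08560398413321549} -0.0187
```

View pics/t0.png

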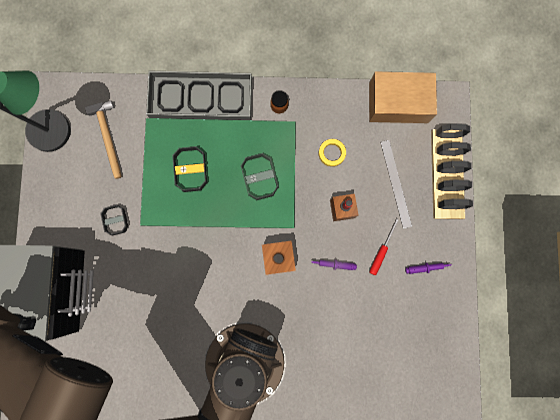

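View pics/s0.png

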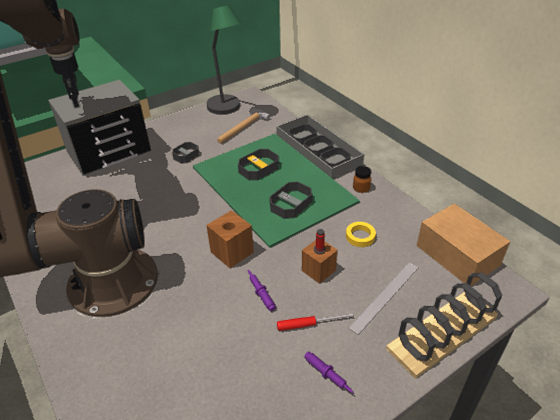

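The top view shows the punch in the small stand at about (344,203). The yellow-barred die is at (190,169) with its white disc near (183,170). The side view shows the same punch at (320,240).

Run:
```python
from h import *
T=np.load('pics/t0.npz');S=np.load('pics/s0.npz')
def crop(im,x,y,w,h,k): return cv2.resize(im[y:y+h,x:x+w,::-1],(w*k,h*k),interpolation=cv2.INTER_CUBIC)
a=crop(T['im'],160,138,65,60,6);b=crop(T['im'],320,180,50,50,6)
c=crop(S['im'],225,140,65,50,6);d=crop(S['im'],290,222,60,65,6)
W=np.zeros((390+360,800,3),np.uint8)
for i,x,y in((a,0,0),(b,400,0),(c,0,380),(d,400,310)):
    h,w=i.shape[:2];h=min(h,750-y);W[y:y+h,x:x+w]=i[:h]
cv2.imwrite('pics/c0.png',cv2.resize(W,(640,600)))
for n,D in(('top',T),('side',S)):
    P=cloud(n,D['d']);hsv=cv2.cvtColor(D['im'],cv2.COLOR_RGB2HSV);H,Sa,V=[hsv[...,i].astype(int) for i in range(3)]
    v,u=np.indices(H.shape)
    box=(u>315)&(u<370)&(v>180)&(v<230) if n=='top' else (u>295)&(u<345)&(v>222)&(v<290)
    red=box&((H<5)|(H>174))&(Sa>150)&(V>70)
    print(n,'red',red.sum(),np.c_[u,v][:0],u[red].mean(),v[red].mean(),np.median(P[red],0))
    print(' zmax in box',np.percentile(P[box][:,2],[1,50,99,99.8,100]))
    high=box&(P[...,2]>.12)&(P[...,2]<.2);print(' high',high.sum(),P[high].mean(0),P[high].min(0),P[high].max(0))
    topz=box&(abs(P[...,2]-.085)<.004);q=P[topz];print(' standtop',topz.sum(),np.median(q,0),q.min(0),q.max(0), cv2.minAreaRect(q[:,:2].astype(np.float32)*1000))
    yb=(u>160)&(u<225)&(v>138)&(v<198) if n=='top' else (u>225)&(u<290)&(v>140)&(v<190)
    yel=yb&(H>18)&(H<32)&(Sa>120)&(V>120);q=P[yel];print(' yel',yel.sum(),np.median(q,0),q[:,2].std(),cv2.minAreaRect(np.argwhere(yel)[:,::-1].astype(np.float32)))
    wh=yb&(Sa<60)&(V>150);print(' white',wh.sum(),u[wh].mean(),v[wh].mean(),np.median(P[wh],0) if wh.any() else 0)
    pad=(u>160)&(u<225)&(v>198)&(v<220) if n=='top' else (u>230)&(u<260)&(v>185)&(v<205);print(' pad',np.median(P[pad],0))
    print(' die rim z',np.percentile(P[yb][:,2],[90,97,99]))
```

```text
top red 27 [] 345.85185185185185 205.40740740740742 [ 0.48870694 -0.3003255   0.1372546 ]
 zmax in box [-8.98991321e-03  1.10382396e-03  1.57271434e-01  1.64837978e+00
  1.64837978e+00]
 high 60 [ 0.49482864 -0.30411602  0.14985066] [ 0.48484794 -0.31552916  0.12002392] [ 0.50811428 -0.29468373  0.16371896]
 standtop 311 [ 0.49439906 -0.30361304  0.08472803] [ 0.45693653 -0.34470335  0.08117081] [ 0.53664738 -0.26825771  0.08899821] ((496.79107666015625, -306.9330749511719), (70.76006317138672, 71.2170639038086), 9.343994140625)
 yel 218 [0.61563138 0.18721575 0.03870187] 0.10916780684192297 ((189.19802856445312, 168.4801788330078), (8.756326675415039, 28.557567596435547), 84.2894058227539)
 white 22 183.0 168.86363636363637 [0.61357176 0.21266452 0.03871623]
 pad [0.48595156 0.18148897 0.01149047]
 die rim z [0.03691962 0.04809405 0.05346178]
side red 115 [] 319.37391304347824 241.9304347826087 [ 0.48851385 -0.31693281  0.1259451 ]
 zmax in box [-0.00525713  0.00221285  0.15661906  1.08393338  1.08393338]
 high 117 [ 0.49232323 -0.31433881  0.1434684 ] [ 0.48374856 -0.32317921  0.12096843] [ 0.50440736 -0.29964676  0.16199121]
 standtop 344 [ 0.48638545 -0.32167319  0.08468612] [ 0.45455262 -0.35255909  0.08100507] [ 0.53725185 -0.27193764  0.08879665] ((495.87860107421875, -310.15106201171875), (74.32589721679688, 75.35250854492188), 9.662080764770508)
 yel 111 [0.61539819 0.1937164  0.03877313] 0.005039684353051686 ((257.0769348144531, 161.3845977783203), (20.52390480041504, 6.656402111053467), 33.690067291259766)
 white 140 235.72857142857143 144.65 [6.32782214e-01 3.84924729e-01 1.39496553e-04]
 pad [0.49793309 0.09145834 0.01167696]
 die rim z [0.04037715 0.04837617 0.05252853]
```

View pics/c0.png

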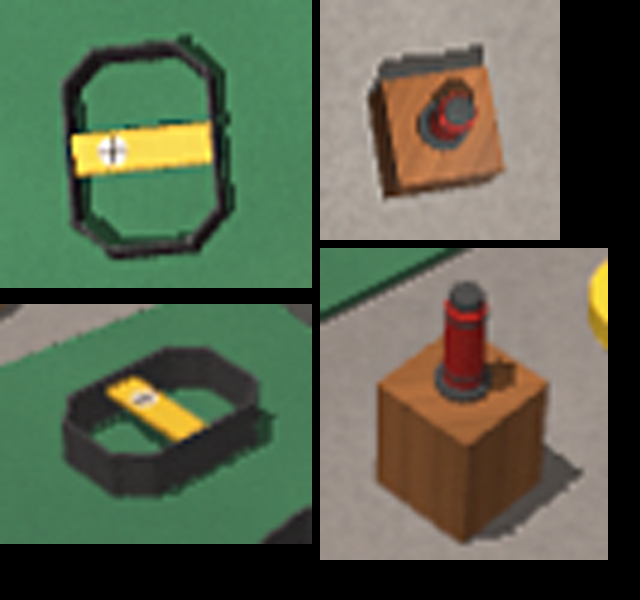

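```bash
cat >> h.py <<'E'
def tri(p):
    A=np.zeros((3,3));b=np.zeros(3)
    for n,u,v in p:
        o,d=ray(n,u,v);d=d/np.linalg.norm(d);M=np.eye(3)-np.outer(d,d);A+=M;b+=M@o
    return np.linalg.solve(A,b)
E
python3 - <<'E'
from h import *
np.set_printoptions(precision=4,suppress=True)
print('cap',onz('top',349.2,202.5,.158),onz('side',320.4,230.7,.158),tri([('top',349.2,202.5),('side',320.4,230.7)]))
print('cross',onz('top',183.5,169.25,.0385),onz('side',255.2,159.6,.0385),tri([('top',183.5,169.25),('side',255.2,159.6)]))
# refined: cap dark top, stand edges, disc via masks
D=np.load('pics/t0.npz');im=D['im'];P=cloud('top',D['d'])
from scipy import ndimage
yb=np.zeros(im.shape[:2],bool);yb[160:178,175:192]=1
hsv=cv2.cvtColor(im,cv2.COLOR_RGB2HSV);w=yb&(hsv[...,1]<110)&(P[...,2]>.03);
v,u=np.nonzero(w);print(w.sum(),u.mean(),v.mean(),onz('top',u.mean(),v.mean(),.0385))
# stand top outline: wood contour in top view
h=hsv.astype(int);v,u=np.indices(w.shape);b=(u>325)&(u<365)&(v>185)&(v<222)&(abs(P[...,2]-.085)<.006)
r=cv2.minAreaRect(np.argwhere(b)[:,::-1].astype(np.float32));print(r,onz('top',*r[0],.085))
# cap from depth
b=(u>335)&(u<360)&(v>190)&(v<215)&(P[...,2]>.15)&(P[...,2]<.17);print(b.sum(),u[b].mean(),v[b].mean(),onz('top',u[b].mean(),v[b].mean(),.158))
E
```

```text
cap [ 0.4957 -0.3085  0.158 ] [ 0.4966 -0.3094  0.158 ] [ 0.4963 -0.3089  0.1576]
cross [0.6121 0.2112 0.0385] [0.6156 0.2101 0.0385] [0.6137 0.2104 0.0387]
35 182.17142857142858 169.65714285714284 [0.6107 0.2155 0.0385]
((345.0036926269531, 205.5244598388672), (22.30051612854004, 22.696090698242188), 81.46923065185547) [ 0.4964 -0.3064  0.085 ]
32 348.5 202.5 [ 0.4957 -0.3064  0.158 ]
```

Request:
drive_tool([
  [[-0.02,-0.155,0.289],[0,0,0],100],
  [[-0.02,-0.155,0.289],[0,0,0],100],
  [[-0.02,-0.155,0.289],[0,0,0],100],
  [[-0.02,-0.155,0.289],[0,0,0],100],
  [[-0.02,-0.155,0.289],[0,0,0],100],
  [[-0.02,-0.155,0.289],[0,0,0],100],
  [[-0.02,-0.155,0.289],[0,0,0],100],
  [[-0.02,-0.155,0.289],[0,0,0],100],
])

```text
time: 0.77
ee_pos: [0.401, 0.3784, 0.2513]
tcp_rot: [[-0.0, 0.256, 0.967], [-0.0, 0.967, -0.256], [-1.0, -0.0, -0.0]]
force: [-0.3, 1.0, -0.0]
width: 0.0857
```

Request:
drive_tool([
  [[0,-0.257,0.202],[0,0,0],100],
  [[0,-0.257,0.202],[0,0,0],100],
  [[0,-0.257,0.202],[0,0,0],100],
  [[0,-0.257,0.202],[0,0,0],100],
  [[0,-0.257,0.202],[0,0,0],100],
  [[0,-0.257,0.202],[0,0,0],100],
  [[0,-0.257,0.202],[0,0,0],100],
  [[0,-0.257,0.202],[0,0,0],100],
])

```text
time: 1.43
ee_pos: [0.5297, 0.0777, 0.2512]
tcp_rot: [[-0.0, 0.257, 0.967], [-0.0, 0.967, -0.257], [-1.0, -0.0, -0.0]]
force: [1.1, 0.9, -0.2]
width: 0.0858
```

Request:
drive_tool([
  [[0,-0.273,0.062],[0,0,0],100],
  [[0,-0.273,0.062],[0,0,0],100],
  [[0,-0.273,0.062],[0,0,0],100],
  [[0,-0.273,0.062],[0,0,0],100],
  [[0,-0.273,0.062],[0,0,0],100],
  [[0,-0.273,0.062],[0,0,0],100],
  [[0,-0.273,0.062],[0,0,0],100],
  [[0,-0.273,0.062],[0,0,0],100],
])

```text
time: 2.1
ee_pos: [0.5188, -0.2043, 0.2507]
tcp_rot: [[-0.0, 0.26, 0.966], [-0.001, 0.966, -0.26], [-1.0, -0.001, -0.0]]
force: [-0.2, -1.1, -1.1]
width: 0.0856
```

Request:
drive_tool([
  [[0,-0.036,0.002],[0,0,0],100],
  [[0,-0.072,0.004],[0,0,0],100],
  [[0,-0.106,0.005],[0,0,0],100],
  [[0.02,-0.106,0.005],[0,0,0],100],
  [[0.06,-0.106,0.005],[0,0,0],70],
  [[0.1,-0.106,0.005],[0,0,0],70],
  [[0.13,-0.106,0.005],[0,0,0],70],
  [[0.145,-0.106,0.005],[0,0,0],70],
])

```text
time: 2.77
ee_pos: [0.4956, -0.3019, 0.1024]
tcp_rot: [[-0.004, 0.256, 0.967], [0.003, 0.967, -0.256], [-1.0, 0.002, -0.005]]
force: [0.4, -0.5, -0.7]
width: 0.0597
```

Run:
```python
from h import *
s=read_state();print(s['ee_pos'],s['force'],s['width'])
a,_=snap('top','t1');b,_=snap('side','s1')
c=lambda im,x,y:cv2.resize(im[y:y+80,x:x+60,::-1],(360,480),interpolation=cv2.INTER_CUBIC)
cv2.imwrite('pics/c1.png',np.hstack([c(a,318,165),c(b,290,205)]))
```

```text
[ 0.49558675 -0.30186932  0.10236679] [ 0.4131018  -0.46214822 -0.66367011] 0.059688999110046784
```

View pics/c1.png

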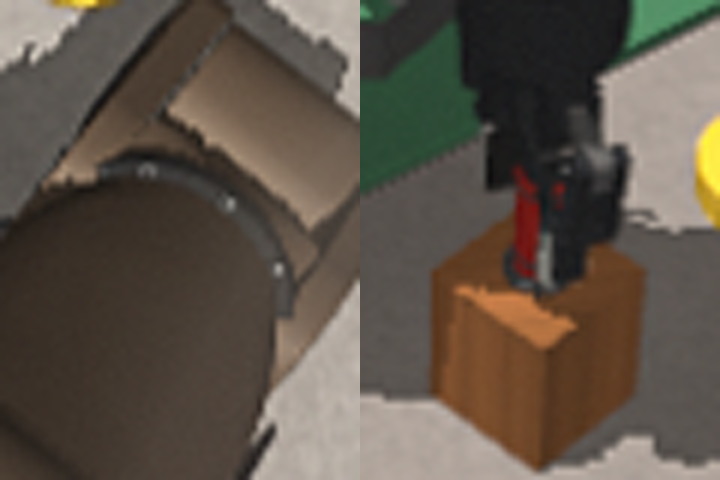

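The side view shows the red grip at about crop (525,230), between the fingers. The near finger covers part of it, and the top view is blocked by the arm.

Request:
drive_tool([
  [[0,0,0],[0,0,0],50],
])

```text
time: 2.95
ee_pos: [0.4971, -0.303, 0.1064]
tcp_rot: [[-0.001, 0.256, 0.967], [0.001, 0.967, -0.256], [-1.0, 0.0, -0.001]]
force: [-0.1, 0.3, 1.3]
width: 0.0492
```

Request:
drive_tool([
  [[0.004,-0.005,0],[0,0,0],45],
  [[0.004,-0.005,0],[0,0,0],35],
  [[0.004,-0.005,0],[0,0,0],32],
])

```text
time: 3.2
ee_pos: [0.4959, -0.3085, 0.1032]
tcp_rot: [[0.001, 0.256, 0.967], [-0.001, 0.967, -0.256], [-1.0, -0.001, 0.002]]
force: [0.7, -0.4, -0.8]
width: 0.0273
```

Request:
drive_tool([
  [[0,0,0],[0,0,0],26],
  [[0,0,0],[0,0,0],20],
  [[0,0,0],[0,0,0],10],
  [[0,0,0],[0,0,0],0],
  [[0,0,0],[0,0,0],0],
  [[0,0,0],[0,0,0],0],
])

```text
time: 3.7
ee_pos: [0.4959, -0.3083, 0.1033]
tcp_rot: [[0.001, 0.256, 0.967], [-0.001, 0.967, -0.256], [-1.0, -0.001, 0.001]]
force: [-1.6, 0.5, 5.9]
width: 0.0224
```

Request:
drive_tool([
  [[-0.01,0,0],[0,0,0],0],
  [[-0.025,0,0],[0,0,0],0],
  [[-0.05,0,0],[0,0,0],0],
  [[-0.075,0,0],[0,0,0],0],
  [[-0.1,0,0],[0,0,0],0],
  [[-0.115,0,0],[0,0,0],0],
  [[-0.12,0,0],[0,0,0],0],
  [[-0.12,0,0],[0,0,0],0],
])

```text
time: 4.37
ee_pos: [0.4958, -0.3081, 0.2236]
tcp_rot: [[0.002, 0.256, 0.967], [-0.001, 0.967, -0.256], [-1.0, -0.001, 0.002]]
force: [0.3, 0.5, -3.7]
width: 0.0226
```

Run:
```python
from h import *
s=read_state();print(s['ee_pos'],s['force'],s['width'],s['tcp_rot'])
b,_=snap('side','s2')
cv2.imwrite('pics/c2.png',cv2.resize(b[170:290,270:370,::-1],(500,600),interpolation=cv2.INTER_CUBIC))
```

```text
[ 0.49577495 -0.30809196  0.22360779] [ 0.34336951  0.45234929 -3.74979168] 0.02263278195478051 [[ 1.67594869e-03  2.55883249e-01  9.66706240e-01]
 [-1.13789412e-03  9.66707460e-01 -2.55881599e-01]
 [-9.99997948e-01 -6.71164916e-04  1.91132015e-03]]
```

View pics/c2.png

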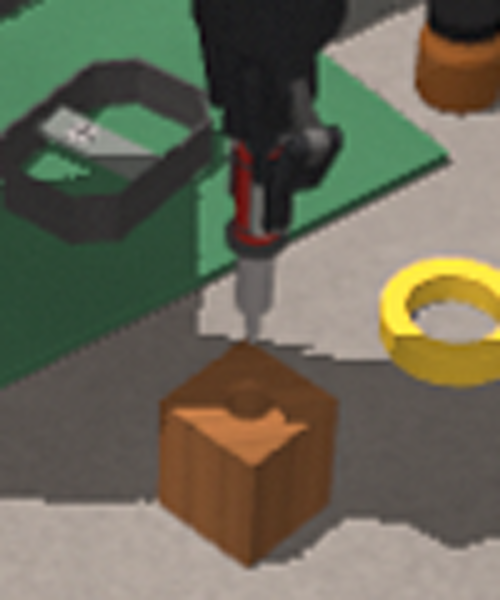

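Run:
```python
from h import *
np.set_printoptions(precision=4,suppress=True)
print(proj('side',[.4958,-.3081,.1303]), onz('side',320.2,237.9,.1303), 'mouth',onz('side',319.6,249.4,.085))
im=np.load('pics/s2.npz')['im']; g=im[222:240,312:330].astype(int).sum(2)
print(g)
```

```text
[319.5249 237.9717] [ 0.4974 -0.309   0.1303] mouth [ 0.4979 -0.3083  0.085 ]
[[336 331 313 280 191 217 288 297 288 276 282 288 340 453 498 479 480 484]
 [320 280 178 153 174 218 285 298 309 314 309 294 331 460 486 472 475 479]
 [181 150 165 221 298 270 275 298 304 315 309 289 343 476 487 482 483 482]
 [156 206 310 388 472 330 275 298 308 311 303 286 348 489 482 479 482 482]
 [298 352 504 500 453 307 275 297 306 309 300 278 344 493 487 490 484 482]
 [509 489 482 486 443 290 278 298 305 308 298 279 348 499 487 483 484 485]
 [485 477 476 480 441 283 283 298 307 308 301 284 368 503 486 475 478 475]
 [477 486 490 484 442 289 281 298 307 307 295 283 375 499 484 473 473 466]
 [473 476 480 482 448 308 283 297 306 306 294 285 380 491 476 471 469 473]
 [481 483 483 481 455 362 287 296 305 304 288 308 422 481 479 481 474 473]
 [481 477 477 480 475 439 347 293 299 308 318 395 492 489 486 482 476 471]
 [471 476 482 484 486 488 441 300 296 323 420 495 499 487 480 478 474 473]
 [463 474 479 482 480 487 447 298 291 327 432 493 492 483 483 490 481 479]
 [471 483 483 480 476 489 455 315 289 327 430 483 487 484 482 490 485 483]
 [441 444 446 461 499 500 472 339 291 340 447 483 484 486 493 491 484 482]
 [232 227 225 317 462 461 412 274 306 366 457 448 463 499 497 503 500 496]
 [251 250 250 243 228 215 181 206 273 230 230 234 316 466 461 456 462 456]
 [249 247 249 235 190 160 160 172 176 195 223 240 240 236 234 228 230 231]]
```

Request:
drive_tool([
  [[0,0.015,-0.001],[0,0,0],0],
  [[0,0.045,-0.002],[0,0,0],0],
  [[0,0.08,-0.003],[0,0,0],0],
  [[0,0.12,-0.004],[0,0,0],0],
  [[0,0.16,-0.006],[0,0,0],0],
  [[0,0.2,-0.007],[0,0,0],0],
  [[0,0.24,-0.009],[0,0,0],0],
  [[0,0.28,-0.01],[0,0,0],0],
])

```text
time: 5.08
ee_pos: [0.5569, -0.0322, 0.2209]
tcp_rot: [[-0.003, 0.256, 0.967], [0.001, 0.967, -0.256], [-1.0, -0.0, -0.003]]
force: [0.8, 0.2, -3.8]
width: 0.0223
```

Request:
drive_tool([
  [[0,0.04,-0.001],[0,0,0],0],
  [[0,0.08,-0.003],[0,0,0],0],
  [[0,0.12,-0.004],[0,0,0],0],
  [[0,0.16,-0.006],[0,0,0],0],
  [[0,0.2,-0.007],[0,0,0],0],
  [[0,0.232,-0.009],[0,0,0],0],
  [[0,0.25,-0.01],[0,0,0],0],
  [[0,0.252,-0.01],[0,0,0],0],
])

```text
time: 5.75
ee_pos: [0.6116, 0.2153, 0.2202]
tcp_rot: [[-0.003, 0.253, 0.968], [0.0, 0.968, -0.253], [-1.0, -0.001, -0.003]]
force: [-0.2, -0.4, -4.0]
width: 0.0227
```

Request:
drive_tool([
  [[0.02,0,0],[0,0,0],0],
  [[0.04,0,0],[0,0,0],0],
  [[0.055,0,0],[0,0,0],0],
  [[0.065,0,0],[0,0,0],0],
  [[0.068,0,0],[0,0,0],0],
  [[0.07,0,0],[0,0,0],0],
])

```text
time: 6.25
ee_pos: [0.6122, 0.2111, 0.1516]
tcp_rot: [[-0.001, 0.256, 0.967], [-0.0, 0.967, -0.256], [-1.0, -0.001, -0.001]]
force: [0.1, 0.7, -2.8]
width: 0.023
```

Run:
```python
from h import *
np.set_printoptions(precision=4,suppress=True)
a,_=snap('top','t3')
b,_=snap('side','s3')
s=read_state();print(s['ee_pos'],s['force'],s['width'],s['tcp_rot'])
e=s['ee_pos']+s['tcp_rot'][:,0]*.0933;print('tip',e,proj('side',e))
cv2.imwrite('pics/c3.png',cv2.resize(b[115:190,220:300,::-1],(640,600),interpolation=cv2.INTER_CUBIC))
```

```text
[0.6126 0.2112 0.1526] [ 0.028   0.853  -3.1401] 0.022554147159773285 [[ 0.0003  0.2561  0.9666]
 [ 0.0002  0.9666 -0.2561]
 [-1.      0.0002  0.0002]]
tip [0.6126 0.2112 0.0593] [254.0021 154.9308]
```

View pics/c3.png

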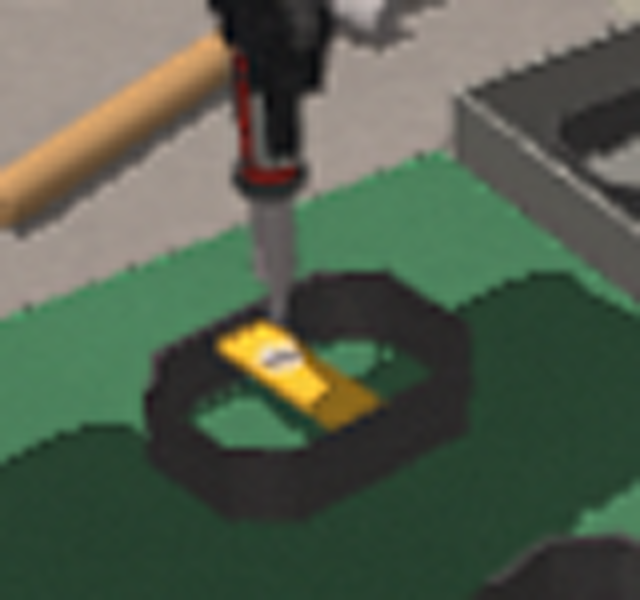

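Run:
```python
from h import *
np.set_printoptions(precision=4,suppress=True,linewidth=160)
for n,f,x,y in(('top','t0',176,162),('side','s0',248,153),('side','s3',248,153)):
    im=np.load(f'pics/{f}.npz')['im'];c=im[y:y+15,x:x+16].astype(int);print(f,'B');print(c[...,2]);print('R');print(c[...,0])
im=np.load('pics/s3.npz')['im'];print('tip R');print(im[140:158,246:264,0].astype(int))
for p in([.6126,.2112,.0593],[.6126,.2112,.039]):print(proj('side',p),proj('top',p))
```

```text
t0 B
[[ 43  40  96  97  96  95  96  97  93  94  94  96  95  98  96  96]
 [ 44  38  94  97  96  97  97  99  95  98 101 101 101 101  99 101]
 [ 43  38 100 100  98  99  97  96 101 101  66  64  63  70  69  69]
 [ 40  40  63  69  66  65  60  69  70  84  69  71  70  74  74  74]
 [ 77  77  74  74  67  82 122  66 168 107  80  83  87  85  86  86]
 [ 93  91  87  83  90 219 238 120 239 233 102  77  83  84  85  86]
 [ 89  88  86  75 173 255 255 138 208 223 146  85  81  86  85  84]
 [ 90  88  85  75 156 177 178  79 173 191 131  84  84  86  85  84]
 [ 87  89  84  76 140 218 221 104 224 243 128  82  86  86  88  87]
 [ 86  88  86  80 104 197 255 141 251 217 108  84  88  91  89  88]
 [ 89  92  91  87  80 106 166 118 169 121  74  75  67  66  72  73]
 [ 81  85  73  68  70  68  58  77  58  70  69  86  82  84  85  87]
 [ 50  58  45  81  90  87  85  85  81  89  90  97  98  98  97  98]
 [ 22  44  37  97 100  99  96  96  98  99  98  99  98  96  95  97]
 [ 15  44  40  97 100  99  97  96  95  98  96  97  95  96  94  96]]
R
[[ 35  32  76  77  76  75  76  77  74  75  75  75  75  77  74  74]
 [ 34  30  75  75  7
[... 5693 characters left out ...]
59  65  64  56  43]
 [ 75  78  76  78  76  77  82  93  97  91  72  57  55  42  44  45  44  46]
 [ 78  78  77  78  76  77  76  82  97  85  53  39  44  41  47  49  50  48]
 [ 78  78  78  79  78  76  74  77  98  82  38  43  42  42  43  45  49  51]
 [ 78  77  75  74  73  58  55  70 102  81  38  42  42  44  43  46  51  51]
 [ 78  78  74  56  50  39  47  60  93  68  40  41  43  45  45  48  51  50]
 [ 73  56  48  53  76  99 168 150 112  65  36  40  43  43  46  48  49  50]
 [ 50  53  75 120 194 211 255 255 225 150  73  33  39  41  47  46  44  49]
 [ 38 117 189 210 255 252 250 250 254 250 173  71  44  43  41  46  55  57]]
[254.009  154.9282] [182.3886 167.7596]
[254.3088 159.6248] [183.4889 169.0684]
```

Run:
```python
from h import *
np.set_printoptions(precision=2,suppress=True,linewidth=160)
im=np.load('pics/s3.npz')['im'].astype(float)
x0=np.array([.6126,.2112])
zs=np.linspace(.05,.15,60);ax=np.array([proj('side',[*x0,z]) for z in zs])
for v in range(144,155):
    r=im[v,245:264];sat=(r[:,1]-r[:,0])/r.sum(1)
    l=sat[1:4].mean();f=1-sat/l;f[:3]=0
    f=np.clip(f,0,1);
    print(v,f[4:14],'c',(f[4:13]*np.arange(249,258)).sum()/f[4:13].sum(),'w',f[4:13].sum(),'pred',np.interp(-v,-ax[::-1,1][::-1],ax[::-1,0][::-1]) if 0 else np.interp(v,ax[::-1,1],ax[::-1,0]))
```

```text
144 [0.   0.   0.37 1.   1.   1.   1.   0.76 0.   0.  ] c 253.6868216384189 w 5.127363375935403 pred 253.31138986918756
145 [0.04 0.1  0.5  1.   1.   1.   1.   0.86 0.17 0.07] c 253.6733898159235 w 5.660104931329431 pred 253.37522460728184
146 [0.   0.07 0.57 1.   1.   1.   1.   0.85 0.13 0.  ] c 253.6594091214355 w 5.62392843065085 pred 253.43905934537608
147 [0.   0.01 0.57 1.   1.   1.   1.   0.96 0.24 0.  ] c 253.80825736333324 w 5.776251554700127 pred 253.50289408347038
148 [0.   0.   0.51 1.   1.   1.   1.   0.91 0.22 0.08] c 253.8144353201773 w 5.647438184179118 pred 253.56672882156465
149 [0.   0.   0.31 1.   1.   1.   1.   0.85 0.31 0.67] c 253.9448711801403 w 5.463392719571608 pred 253.63056355965892
150 [0.02 0.   0.03 0.32 0.79 1.   1.   1.   1.   1.  ] c 254.84360391339044 w 5.165789479521445 pred 253.69439829775317
151 [0.   0.   0.   0.07 0.55 1.   1.   1.   1.   1.  ] c 255.1524809115426 w 4.614192617797226 pred 253.75823303584744
152 [0.   0.08 0.18 0.67 1.   1.   1.   1.   1.   1.  ] c 254.47253045343876 w 5.930030880952407 pred 253.82206777394168
153 [0.15 0.65 1.   1.   1.   1.   1.   1.   1.   1.  ] c 253.56952019025127 w 7.80122833654422 pred 253.88590251203595
154 [1. 1. 1. 1. 1. 1. 1. 1. 1. 1.] c 253.0 w 9.0 pred 253.94973725013023
```

Side view: the tip is at about (254.2,154.5) and the disc centre at (254.5,159.1). After removing the camera bias, the tip is over the cross to about 0.5 mm, so I'll descend.

Request:
drive_tool([
  [[0.005,0,0],[0,0,0],0],
  [[0.01,0,0],[0,0,0],0],
  [[0.014,0,0],[0,0,0],0],
  [[0.016,0,0],[0,0,0],0],
  [[0.017,0,0],[0,0,0],0],
  [[0.017,0,0],[0,0,0],0],
  [[0.017,0,0],[0,0,0],0],
])

```text
time: 6.93
ee_pos: [0.6125, 0.2114, 0.1354]
tcp_rot: [[0.0, 0.256, 0.967], [0.0, 0.967, -0.256], [-1.0, 0.0, 0.0]]
force: [0.8, -0.1, -4.5]
width: 0.0226
```

Run:
```python
from h import *
np.set_printoptions(precision=4,suppress=True)
b,_=snap('side','s4')
s=read_state();print(s['ee_pos'],s['force'],s['width'],s['tcp_rot'][:,0])
e=s['ee_pos']+s['tcp_rot'][:,0]*.0933;print('tip',e,proj('side',e))
cv2.imwrite('pics/c4.png',cv2.resize(b[140:175,235:275,::-1],(640,560),interpolation=cv2.INTER_CUBIC))
```

```text
[0.6126 0.2113 0.1355] [ 0.201   0.2548 -3.6333] 0.022615268471261524 [ 0.0003  0.0001 -1.    ]
tip [0.6126 0.2113 0.0422] [254.24  158.881]
```

View pics/c4.png

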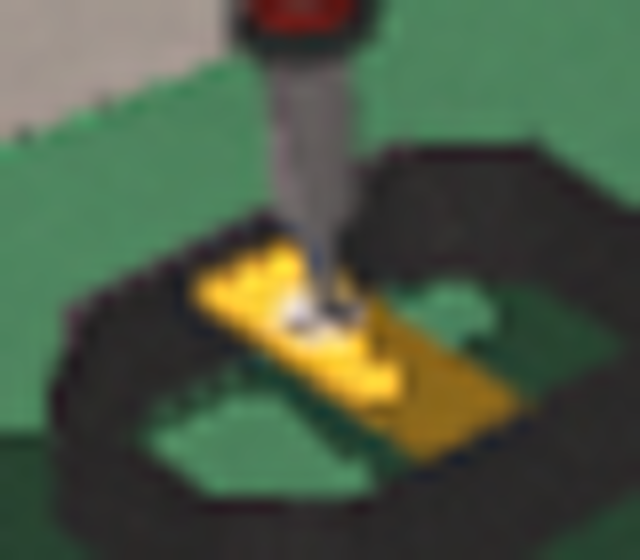

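The tip is at about (254.8,158.3), 3 mm above the disc, and lands near (254.8,159.0). The disc centre is (254.5,159.1).

Request:
drive_tool([
  [[0.001,0,0],[0,0,0],0],
  [[0.002,0,0],[0,0,0],0],
  [[0.003,0,0],[0,0,0],0],
  [[0.003,0,0],[0,0,0],0],
])

```text
time: 7.32
ee_pos: [0.6125, 0.2114, 0.1324]
tcp_rot: [[0.0, 0.256, 0.967], [0.0, 0.967, -0.256], [-1.0, 0.0, 0.0]]
force: [-0.5, 0.7, -0.4]
width: 0.0229
```

Request:
drive_tool([
  [[0.0005,0,0],[0,0,0],0],
  [[0.001,0,0],[0,0,0],0],
  [[0.001,0,0],[0,0,0],0],
])

```text
time: 7.57
ee_pos: [0.6126, 0.2113, 0.1316]
tcp_rot: [[0.001, 0.256, 0.967], [0.0, 0.967, -0.256], [-1.0, 0.0, 0.0]]
force: [-1.1, -0.0, 0.6]
width: 0.0226
```

Request:
drive_tool([
  [[0.0005,0,0],[0,0,0],0],
  [[0.001,0,0],[0,0,0],0],
  [[0.001,0,0],[0,0,0],0],
])

```text
time: 7.82
ee_pos: [0.6126, 0.2114, 0.1306]
tcp_rot: [[0.001, 0.256, 0.967], [0.0, 0.967, -0.256], [-1.0, 0.0, 0.001]]
force: [-0.0, 0.2, 3.2]
width: 0.0227
```

Request:
drive_tool([
  [[0.0005,0,0],[0,0,0],0],
  [[0.001,0,0],[0,0,0],0],
  [[0.0012,0,0],[0,0,0],0],
  [[0.0012,0,0],[0,0,0],0],
])

```text
time: 8.15
ee_pos: [0.6127, 0.2114, 0.1294]
tcp_rot: [[0.001, 0.256, 0.967], [0.0, 0.967, -0.256], [-1.0, 0.0, 0.001]]
force: [-0.8, -0.5, 6.2]
width: 0.0227
```

Request:
drive_tool([
  [[0.0004,0,0],[0,0,0],0],
  [[0.0004,0,0],[0,0,0],0],
])

```text
time: 8.32
ee_pos: [0.6127, 0.2114, 0.1291]
tcp_rot: [[0.001, 0.256, 0.967], [0.0, 0.967, -0.256], [-1.0, 0.001, 0.001]]
force: [-0.9, 0.0, 7.5]
width: 0.0226
```

Request:
drive_tool([
  [[0.0004,0,0],[0,0,0],0],
  [[0.0004,0,0],[0,0,0],0],
])

```text
time: 8.48
ee_pos: [0.6127, 0.2114, 0.1288]
tcp_rot: [[0.001, 0.256, 0.967], [0.0, 0.967, -0.256], [-1.0, 0.001, 0.001]]
force: [-1.1, -0.1, 7.2]
width: 0.0229
```

Request:
drive_tool([
  [[0.0003,0,0],[0,0,0],0],
  [[0.0003,0,0],[0,0,0],0],
])

```text
time: 8.65
ee_pos: [0.6128, 0.2114, 0.1286]
tcp_rot: [[0.001, 0.256, 0.967], [0.0, 0.967, -0.256], [-1.0, 0.001, 0.001]]
force: [-1.4, -0.1, 7.6]
width: 0.0224
```

Request:
drive_tool([
  [[0.0003,0,0],[0,0,0],0],
  [[0.0003,0,0],[0,0,0],0],
])

```text
time: 8.82
ee_pos: [0.6128, 0.2114, 0.1283]
tcp_rot: [[0.001, 0.256, 0.967], [0.0, 0.967, -0.256], [-1.0, 0.001, 0.001]]
force: [-1.3, -1.0, 8.7]
width: 0.0229
```

Request:
drive_tool([
  [[0.0003,0,0],[0,0,0],0],
  [[0.0003,0,0],[0,0,0],0],
])

```text
time: 8.98
ee_pos: [0.6128, 0.2114, 0.1281]
tcp_rot: [[0.001, 0.256, 0.967], [0.0, 0.967, -0.256], [-1.0, 0.001, 0.001]]
force: [-1.3, -0.6, 8.7]
width: 0.0224
```

Request:
drive_tool([
  [[0.0003,0,0],[0,0,0],0],
  [[0.0003,0,0],[0,0,0],0],
])

```text
time: 9.15
ee_pos: [0.6128, 0.2114, 0.1279]
tcp_rot: [[0.001, 0.256, 0.967], [0.0, 0.967, -0.256], [-1.0, 0.001, 0.001]]
force: [-1.1, -0.6, 8.8]
width: 0.0227
```

Request:
drive_tool([
  [[0.0003,0,0],[0,0,0],0],
  [[0.0003,0,0],[0,0,0],0],
])

```text
time: 9.32
ee_pos: [0.6126, 0.2114, 0.1271]
tcp_rot: [[0.001, 0.256, 0.967], [0.0, 0.967, -0.256], [-1.0, 0.0, 0.001]]
force: [-0.2, -0.2, 3.9]
width: 0.0224
```

Request:
drive_tool([
  [[0.0003,0,0],[0,0,0],0],
  [[0.0003,0,0],[0,0,0],0],
])

```text
time: 9.48
ee_pos: [0.6126, 0.2114, 0.1266]
tcp_rot: [[0.0, 0.256, 0.967], [0.0, 0.967, -0.256], [-1.0, 0.0, 0.0]]
force: [0.9, 0.8, 5.4]
width: 0.0226
```

The load dropped from about 12.3 N to 7.4 N, so the punch has fired. Lifting straight off now.

Request:
drive_tool([
  [[-0.003,0,0],[0,0,0],0],
  [[-0.008,0,0],[0,0,0],0],
  [[-0.02,0,0],[0,0,0],0],
  [[-0.04,0,0],[0,0,0],0],
  [[-0.065,0,0],[0,0,0],0],
  [[-0.085,0,0],[0,0,0],0],
  [[-0.097,0,0],[0,0,0],0],
  [[-0.1,0,0],[0,0,0],0],
])

```text
time: 10.15
ee_pos: [0.6129, 0.2114, 0.2289]
tcp_rot: [[0.003, 0.256, 0.967], [0.001, 0.967, -0.256], [-1.0, 0.001, 0.003]]
force: [0.2, -0.6, -2.9]
width: 0.0227
```

Request:
drive_tool([
  [[0,-0.015,0],[0,0,0],0],
  [[0,-0.045,0.002],[0,0,0],0],
  [[0,-0.08,0.003],[0,0,0],0],
  [[0,-0.12,0.004],[0,0,0],0],
  [[0,-0.16,0.006],[0,0,0],0],
  [[0,-0.2,0.007],[0,0,0],0],
  [[0,-0.24,0.009],[0,0,0],0],
  [[0,-0.28,0.01],[0,0,0],0],
])

```text
time: 10.82
ee_pos: [0.5488, -0.0639, 0.2253]
tcp_rot: [[-0.002, 0.256, 0.967], [0.0, 0.967, -0.256], [-1.0, -0.0, -0.002]]
force: [0.1, -1.0, -2.8]
width: 0.0226
```

Request:
drive_tool([
  [[0,-0.04,0.001],[0,0,0],0],
  [[0,-0.08,0.003],[0,0,0],0],
  [[0,-0.12,0.004],[0,0,0],0],
  [[0,-0.16,0.006],[0,0,0],0],
  [[0,-0.2,0.007],[0,0,0],0],
  [[0,-0.232,0.009],[0,0,0],0],
  [[0,-0.25,0.01],[0,0,0],0],
  [[0,-0.252,0.01],[0,0,0],0],
])

```text
time: 11.48
ee_pos: [0.4938, -0.3113, 0.2249]
tcp_rot: [[-0.002, 0.259, 0.966], [0.001, 0.966, -0.259], [-1.0, 0.0, -0.002]]
force: [-1.5, -0.0, -4.5]
width: 0.0227
```

Request:
drive_tool([
  [[0,0,0],[0,0,0],0],
  [[0,0,0],[0,0,0],0],
])

```text
time: 11.65
ee_pos: [0.4951, -0.3074, 0.2256]
tcp_rot: [[-0.001, 0.256, 0.967], [0.001, 0.967, -0.256], [-1.0, 0.001, -0.002]]
force: [1.4, 0.7, -3.3]
width: 0.0226
```

Run:
```python
from h import *
np.set_printoptions(precision=4,suppress=True)
b,_=snap('side','s5')
s=read_state();print(s['ee_pos'],s['force'],s['width'],s['tcp_rot'])
e=s['ee_pos']+s['tcp_rot'][:,0]*.0933;print('tip',e,proj('side',e))
a=np.load('pics/s2.npz')['im']
c=lambda im:cv2.resize(im[190:290,290:350,::-1],(360,600),interpolation=cv2.INTER_CUBIC)
cv2.imwrite('pics/c5.png',np.hstack([c(a),c(b)]))
```

```text
[ 0.4954 -0.3071  0.2259] [ 1.0355 -0.2323 -3.5195] 0.022435090136942133 [[-0.001   0.2554  0.9668]
 [ 0.0011  0.9668 -0.2554]
 [-1.      0.0008 -0.0012]]
tip [ 0.4953 -0.307   0.1326] [319.1587 237.2038]
```

View pics/c5.png

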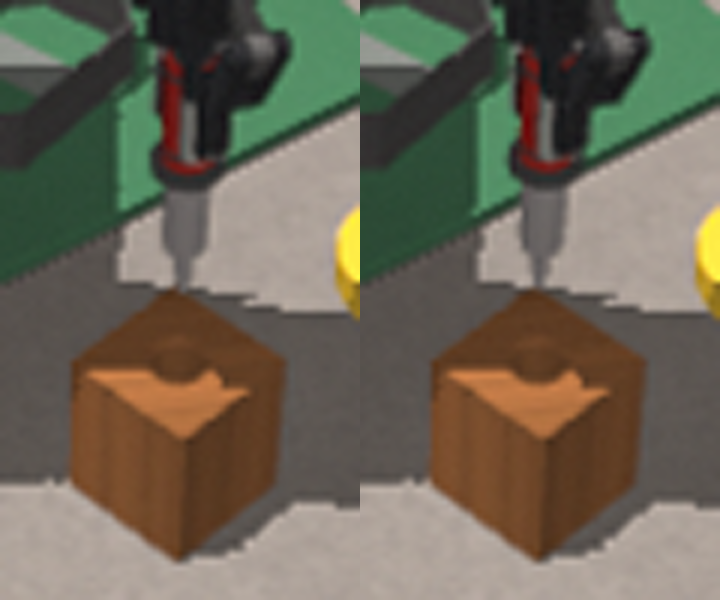

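Both panels look alike: the punch hangs upright with its tip over the stand mouth, whose centre is at about (319.6,249). I'll lower it in.

Request:
drive_tool([
  [[0.01,-0.001,0.0005],[0,0,0],0],
  [[0.03,-0.001,0.0005],[0,0,0],0],
  [[0.045,-0.001,0.0005],[0,0,0],0],
  [[0.055,-0.001,0.0005],[0,0,0],0],
  [[0.062,-0.001,0.0005],[0,0,0],0],
  [[0.066,-0.001,0.0005],[0,0,0],0],
  [[0.066,-0.001,0.0005],[0,0,0],0],
])

```text
time: 12.28
ee_pos: [0.4959, -0.3088, 0.1598]
tcp_rot: [[-0.001, 0.255, 0.967], [0.001, 0.967, -0.255], [-1.0, 0.0, -0.001]]
force: [-0.6, -0.6, -3.8]
width: 0.0228
```

Request:
drive_tool([
  [[0.004,0,0],[0,0,0],0],
  [[0.008,0,0],[0,0,0],0],
  [[0.012,0,0],[0,0,0],0],
  [[0.015,0,0],[0,0,0],0],
  [[0.015,0,0],[0,0,0],0],
])

```text
time: 12.7
ee_pos: [0.4957, -0.3091, 0.1449]
tcp_rot: [[-0.001, 0.256, 0.967], [0.001, 0.967, -0.256], [-1.0, 0.0, -0.001]]
force: [-0.2, -0.4, -3.1]
width: 0.0225
```

Request:
drive_tool([
  [[0.006,0.0008,-0.0002],[0,0,0],0],
  [[0.012,0.0008,-0.0002],[0,0,0],0],
  [[0.018,0.0008,-0.0002],[0,0,0],0],
  [[0.024,0.0008,-0.0002],[0,0,0],0],
  [[0.03,0.0008,-0.0002],[0,0,0],0],
  [[0.034,0.0008,-0.0002],[0,0,0],0],
  [[0.037,0.0008,-0.0002],[0,0,0],0],
  [[0.037,0.0008,-0.0002],[0,0,0],0],
])

```text
time: 13.37
ee_pos: [0.4957, -0.3082, 0.1077]
tcp_rot: [[-0.001, 0.256, 0.967], [0.001, 0.967, -0.256], [-1.0, 0.0, -0.001]]
force: [1.5, 0.3, -2.5]
width: 0.023
```

Request:
drive_tool([
  [[0.001,0,0],[0,0,0],0],
  [[0.002,0,0],[0,0,0],0],
  [[0.003,0,0],[0,0,0],0],
  [[0.003,0,0],[0,0,0],0],
])

```text
time: 13.7
ee_pos: [0.4959, -0.3083, 0.1055]
tcp_rot: [[0.0, 0.256, 0.967], [0.0, 0.967, -0.256], [-1.0, 0.0, 0.0]]
force: [-0.1, 0.5, -3.3]
width: 0.0225
```

Request:
drive_tool([
  [[0.0007,0,0],[0,0,0],0],
  [[0.0014,0,0],[0,0,0],0],
  [[0.0014,0,0],[0,0,0],0],
])

```text
time: 13.95
ee_pos: [0.4959, -0.3083, 0.104]
tcp_rot: [[-0.0, 0.256, 0.967], [0.0, 0.967, -0.256], [-1.0, 0.0, -0.0]]
force: [0.8, 0.2, -3.6]
width: 0.0226
```

Request:
drive_tool([
  [[0.0005,0,0],[0,0,0],0],
  [[0.001,0,0],[0,0,0],0],
  [[0.001,0,0],[0,0,0],0],
])

```text
time: 14.2
ee_pos: [0.496, -0.3083, 0.1034]
tcp_rot: [[0.0, 0.256, 0.967], [-0.0, 0.967, -0.256], [-1.0, -0.0, 0.0]]
force: [-0.7, 0.3, 1.9]
width: 0.0225
```

Contact at z = 0.1034, the same height as when I grasped it, so it is seated. Releasing.

Request:
drive_tool([
  [[0,0,0],[0,0,0],28],
  [[0,0,0],[0,0,0],32],
  [[0,0,0],[0,0,0],45],
  [[0,0,0],[0,0,0],60],
  [[0,0,0],[0,0,0],70],
  [[0,0,0],[0,0,0],70],
  [[0,0,0],[0,0,0],70],
])

```text
time: 14.78
ee_pos: [0.4959, -0.3084, 0.103]
tcp_rot: [[0.0, 0.256, 0.967], [0.0, 0.967, -0.256], [-1.0, 0.0, -0.0]]
force: [-0.5, -0.2, 0.6]
width: 0.0599
```

Request:
drive_tool([
  [[-0.01,0,0],[0,0,0],70],
  [[-0.025,0,0],[0,0,0],70],
  [[-0.05,0,0],[0,0,0],70],
  [[-0.08,0,0],[0,0,0],70],
  [[-0.11,0,0],[0,0,0],70],
  [[-0.14,0,0],[0,0,0],70],
  [[-0.15,0,0],[0,0,0],70],
  [[-0.15,0,0],[0,0,0],70],
])

```text
time: 15.45
ee_pos: [0.4965, -0.3088, 0.2564]
tcp_rot: [[0.004, 0.256, 0.967], [-0.003, 0.967, -0.256], [-1.0, -0.002, 0.005]]
force: [0.7, -0.1, -1.0]
width: 0.0599
```

Request:
drive_tool([
  [[0,0.03,0],[0,0,0],70],
  [[0,0.07,0],[0,0,0],70],
  [[0,0.11,0],[0,0,0],70],
  [[0,0.15,0],[0,0,0],70],
  [[0,0.19,0],[0,0,0],70],
  [[0,0.23,0],[0,0,0],70],
  [[0,0.25,0],[0,0,0],70],
  [[0,0.25,0],[0,0,0],70],
])

```text
time: 16.12
ee_pos: [0.5599, -0.0629, 0.2517]
tcp_rot: [[-0.002, 0.252, 0.968], [0.001, 0.968, -0.252], [-1.0, 0.001, -0.002]]
force: [-0.5, -0.2, -0.7]
width: 0.0598
```

Run:
```python
from h import *
np.set_printoptions(precision=4,suppress=True)
b,_=snap('side','s6');a,_=snap('top','t6')
print(read_state()['time'],read_state()['force'])
s0=np.load('pics/s0.npz')['im']
c=lambda im:cv2.resize(im[222:287,290:350,::-1],(300,325),interpolation=cv2.INTER_CUBIC)
d=lambda im:cv2.resize(im[138:190,225:290,::-1],(325,260),interpolation=cv2.INTER_CUBIC)
W=np.zeros((590,760,3),np.uint8);W[:325,:300]=c(s0);W[:325,310:610]=c(b);W[330:,:325]=d(s0);W[330:,335:660]=d(b)
cv2.imwrite('pics/c6.png',W)
df=np.abs(s0.astype(int)-b).sum(2)[225:287,295:345];print((df>90).sum())
```

```text
16.2167 [-0.5478  0.5661 -0.3399]
108
```

View pics/c6.png

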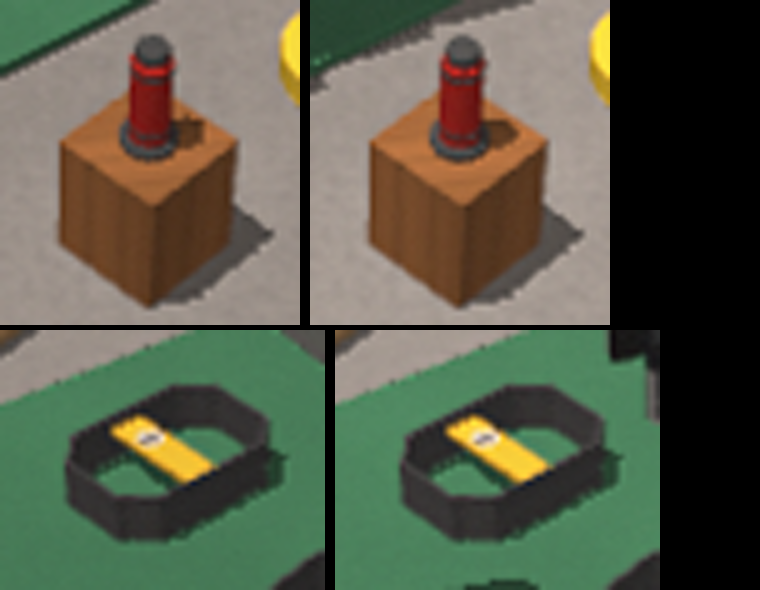

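The before and after panels match. The punch is upright in its stand with the collar on the block's top, and the die is unchanged.

```bash
python3 -c "
from cell import *
s=read_state();print(s['joint_vel'],s['time']);print(sign_off())"
```

```text
[-0.03377834 -0.00484695 -0.00371882 -0.00302337  0.00303389 -0.00685815] 16.2167
the job is handed in; nothing more can be done
None
```

The punch fired once on the cross of the yellow-barred die and is back in its stand. I handed the job in at 16.2 s of the 61 s allowed.

- **Firing:** I pressed straight down in steps of about 0.3 mm. The load rose to about 12 N, then dropped to about 7.4 N with the snap. I pressed about 0.5 mm more to confirm, to about 9 N, then lifted clear so the spring could reset. The load readings stayed well under 20 N.
- **Position on the cross:** the side camera put the tip within about 0.5 mm of the cross before pressing. The top camera agreed once I removed its roughly 2 mm offset.
- **Return to the stand:** the punch touched down at the same tool height at which I had gripped it. The last picture shows it upright with the collar on the block, like the first picture.
- **Other things:** the arm touched nothing else that I could see, but I compared only the stand and the marked die before and after.

**Checks that disagreed:**
- The snap came about 5 mm after first contact rather than the stated 4 mm. The seating height shows the punch had not slipped in the grip overall.
- The gripper read 22.6 mm on the 24 mm grip.
- I could not see directly that the spring had reset; I infer it from the lift-off.

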